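Tare the basin, then weigh the soap

TASK

Weigh the smaller bar of soap: slide the empty basin along the board onto the middle of the scale's pan, without lifting or tipping it, and let go of it. Then press the scale's spring-loaded tare lever fully down, hold it there for a second and ease it slowly back up under control so that it does not snap back, and only then set the smaller soap down inside the basin without dropping it. Leave everything in place at the end, with the basin still in the middle of the pan, and do not disturb the other things around.

Things in the scene. Friction and masses are not known exactly. Their poses are not given: they have to be found in the camera images.
- pan (a point): centre of the top of the scale's flat steel pan, 180 x 176 mm (x, y); z up. Pan, wooden run-on board and grey console form one flush, fixed top 45 mm above the table and 180 mm wide: pan at y -88 to +88, board at y +92 to +308, console with small dark display at y -88 to -130 mm. The tare lever sticks out beyond the console.
- basin: small round plastic basin, empty at the start, standing on the run-on board and loose, 0.1 to 0.25 kg; origin at the centre of its underside, z up. Foot 128 mm across, rim 160 mm across at 55 mm height, sloping walls 4 mm thick, floor 4 mm thick. It slides easily when pushed low from outside or against an inner wall.
- tare_pad (a point): centre of the top face of the black pad (52 x 38 mm, 10 mm thick) at the outer end of the tare lever, beyond the console on the side away from the board (190 mm from the pan's centre towards -y of the pan). The pad slopes slightly and its top is 53 mm above the table at rest and about 30 mm above it fully down.
- tare (a joint): angle of the tare lever: 0 at rest (up), 0.35 rad fully down at its stop. Its hinge lies 65 mm inward of the pad's centre. It is sprung upward: about 2.5 N on the pad starts it and 6.5 N holds it fully down. The spring is hardly damped: let go, the lever snaps back.
- soap_mid (a point): centre, half-way up, of the smaller bar of soap: cream block with rounded edges, 70 x 42 x 24 mm (its x, y, z), about 0.1 kg, lying flat on the table at the left or right end of the station. Grip it across the 42 mm width (its y).
- soap_block: the larger block of the same cream soap, 105 x 66 x 38 mm, lying at the other end; not wanted. Origin at the centre of its underside.
- spray: clear capped spray bottle, 72 mm across, 205 mm tall; stands by. Origin under its centre.
- paddle_blade (a point): flat wooden paddle, blade 85 x 110 mm with a handle, 265 mm long and 14 mm thick, lying in front of the station, near the robot; stands by. This point is the middle of its blade.
- brush: scrubbing brush 50 x 130 x 40 mm lying in front of the station; stands by. Origin under its centre.
- clothespeg: wooden clothes-peg 74 x 13 x 14 mm lying behind the station; stands by.
- cup: white plastic cup, 72 mm across, 75 mm tall, standing empty; stands by. Origin under its centre.

How it is judged:
On the way, in this order (a step that is already met when the one before it is completed fails the run):
1. the empty basin stands still in the middle of the pan (within 30 mm), untouched (horizontal distance between basin and pan below 0.03 m and z of basin in the frame of pan below 0.006 m and angle between basin's own z axis and vertical below 0.08 rad and contact force between each of the arm, the fingers and basin below 0.05 N and linear speed of basin below 0.02 m/s and horizontal distance between soap_mid and basin above 0.1 m), for 0.2 s.
2. the tare lever is held fully down (over 0.30 of 0.35 rad) with the empty basin on the pan and untouched (value of joint tare above 0.3 rad and horizontal distance between soap_mid and basin above 0.1 m and horizontal distance between basin and pan below 0.03 m and z of basin in the frame of pan below 0.006 m and angle between basin's own z axis and vertical below 0.08 rad and contact force between each of the arm, the fingers and basin below 0.05 N), for 0.4 s.
3. the tare lever is back up with the empty basin still on the pan (value of joint tare below 0.04 rad and horizontal distance between soap_mid and basin above 0.1 m and horizontal distance between basin and pan below 0.03 m and z of basin in the frame of pan below 0.006 m and angle between basin's own z axis and vertical below 0.08 rad), for 0.1 s.
At the end, for the whole second after the job is handed in: The basin stands upright on the pan, centred within 30 mm; the tare lever is back up (under 0.04 rad); the smaller soap lies inside the basin, its centre within 50 mm of the basin's axis and below the rim (under 45 mm above its foot); everything is released and at rest (horizontal distance between basin and pan below 0.03 m and z of basin in the frame of pan below 0.006 m and angle between basin's own z axis and vertical below 0.08 rad and linear speed of each of basin, soap below 0.02 m/s and value of joint tare below 0.04 rad and horizontal distance between soap_mid and basin below 0.05 m and z of soap_mid in the frame of basin below 0.045 m); the robot touches nothing.
It fails at once if the basin is lifted more than 15 mm off the board and pan (z of basin in the frame of pan above 0.015 m).
It fails at once if the basin is tipped by more than 0.3 rad (angle between basin's own z axis and vertical above 0.3 rad).
It fails at once if the tare lever snaps back (rises faster than 1.5 rad/s, about 100 mm/s at the pad) (velocity of joint tare below -1.5 rad/s).
It fails at once if the soap is dropped into the basin (falls there unheld faster than 0.8 m/s, a fall of about 33 mm) (linear speed of soap above 0.8 m/s and contact force between the fingers and soap below 0.05 N and horizontal distance between soap_mid and basin below 0.08 m).
It fails at once if the large soap block, spray bottle, paddle, brush, clothes-peg or cup is moved by more than 30 mm (distance of any of soap_block, spray, paddle_blade, brush, clothespeg, cup from where it was at the start of the episode above 0.03 m).
It also fails if it takes over 72 s, if anything falls off the work surface, if the arm or the gripper's body presses on something with over 40 N, if the wrist force passes 120 N, or if a joint passes its speed limit or range.

ROBOT

A 7-joint arm with a two-finger parallel gripper is mounted at the origin on the work surface. World frame = base frame: x ahead of the robot, y to its left, z up, the work surface at z = 0. Lengths are in m, angles in rad, forces in N, time in s.
With the tool pointing down it reaches from about 0.425 to 0.8 m from the base axis. Payload 8.3 kg.
Tool frame: the origin (TCP) lies midway between the tips of the shut fingers; the grasp point (between the pads) lies 19 mm behind it; z points along the fingers, y is the line along which they close (so a half turn about z gives the same grasp; the last joint's range is limited). The gripper opens to 85 mm and grips with 20 to 120 N. Pads are 22 mm wide; open, the fingers measure 114 mm over their backs; the gripper's body (76 mm by 85 mm) begins 54 mm behind the grasp point. The pads swing forward as they close: fully open they stand 13 mm farther back than shut.
Start: joints at [1.238, 0.383, 0.016, 1.37, -0.006, 1.388, -0.046], TCP at [0.167, -0.602, 0.231] pointing down, gripper open.
Joint ranges: [-2.95, 2.95], [-0.25, 2.06], [-1.52, 1.56], [0.18, 2.33], [-1.44, 4.58], [0.02, 2.06], [-3.01, 3.01]. Speed limits (rad/s): [2.39, 2.39, 3.01, 3.01, 3.14, 3.14, 3.14].

INTERFACE

Orientations are given as a unit quaternion [w, x, y, z].
In Python, from station import ctrl gives the robot as it stands.
- The arm moves only by the tool jog_arm, never from a script. Its argument "moves" is text: rows parted by semicolons, each of 7 numbers parted by spaces: the shift along the tool's x, y, z in cm, then the turn, a rotation vector about the tool's x, y, z in rad, then the opening, from 0 (shut) to 1 (fully open). In form: x y z rx ry rz gripper; .... A call has 1 to 20 rows; each row shifts and turns the commanded pose from where the row before left it, along the tool's axes as they then stand; what a row does not reach is not made up. A row lasts 1/10 s, in which the tool goes at most 50 mm and 8.59 degrees, less where a joint would pass 70% of its speed; a pose out of reach is approached as far as the arm can. A call with a gripper value outside its range is refused whole. The fingers move at their own pace and stop on an object; "force" is the grip in N (left out, the last holds). Time passes only in rows, so rows that do not move let the fingers close. It gives the time, the measured TCP pose, the force, the opening and the grip force at its end, in the units of the state.
- ctrl.state(): the state, without advancing time (a new reading comes with each control period).
- ctrl.snapshot(name): name is "scene" or "top" or "wrist"; returns the picture (480x640x3 uint8, red, green, blue); there is no depth.
- ctrl.camera_params(name): a dict with "intrinsics" (3x3 intrinsics, pixels), "rvec" (rotation vector, rad) and "tvec" (3), from world to camera coordinates, as OpenCV has them. Camera axes: x right, y down, z forward; pixel columns grow to the right and rows downward; lengths in m; the calibration is good to about 2 mm. A picture is of the moment at which its call begins: read the wrist's pose just before it. camera_params takes no time and is no camera call; for the wrist camera it gives the pose at the moment of the call.
- ctrl.job_done(): hands the job in; it is judged then, once.
The state is a dict: "t": time; "qpos": joint angles; "qd": joint speeds; "joint_torque": joint torques, N m; "ee_pos": TCP position; "ee_rot": TCP orientation; "force": force on the tool from outside, world axes, zero at the start; "wrist_torque": the same for the moment, N m; "gripper_width": finger opening in m; "gripper_force": force on a finger pad.
Only numpy, scipy, OpenCV 4.12 (cv2) and the standard library are available. Lean on these libraries where they do the work, as an engineer would, in place of code of your own. Each camera call takes 0.05 s, during which the arm holds its last target. There are 200 camera calls.

## Working session

There is one attempt and no reset: what is moved stays moved. The work goes in short steps, Python scripts to look and compute and a tool call to move; the robot and the scene stay as the last step left them, time stands still between calls to the robot, and variables do not carry over. Pictures are saved under pics/ and viewed, at most 10 in all, crops included, and the job is handed in when it is done.

Besides the shell and the picture viewer there is one more tool, called after "Emit:" by a JSON object that holds its "op" and its "data". jog_arm: Moves the arm, as the interface text tells. Its arguments: {"type":"object","properties":{"moves":{"type":"string"},"force":{"type":"number"}},"required":["moves"]}

```bash
mkdir -p pics
python3 - <<'E'
from station import ctrl
import cv2
for n in("top","scene"):
    cv2.imwrite(f"pics/{n}0.png",ctrl.snapshot(n)[:,:,::-1])
    p=ctrl.camera_params(n);print(n,p)
s=ctrl.state();print(s)
E
```

```text
top {'intrinsics': array([[576.84952547,   0.        , 319.15986672],
       [  0.        , 576.84952547, 237.9839092 ],
       [  0.        ,   0.        ,   1.        ]]), 'rvec': array([ 2.22254051, -2.16931093,  0.04000887]), 'tvec': array([-0.01074639,  0.57419835,  1.34821052])}
scene {'intrinsics': array([[548.04930924,   0.        , 318.23900282],
       [  0.        , 548.04930924, 226.50197794],
       [  0.        ,   0.        ,   1.        ]]), 'rvec': array([ 2.04326092,  1.41831905, -0.57190358]), 'tvec': array([-0.1768771 , -0.35955881,  1.7052188 ])}
{'t': 0.1, 'qpos': array([ 1.23808971,  0.38418366,  0.01639103,  1.3710547 , -0.00631502,
        1.38817954, -0.04647964]), 'qd': array([ 1.30434826e-03, -2.02398890e-03,  1.24900795e-03, -2.69390306e-03,
       -7.39340625e-04,  4.33431098e-05, -4.17944001e-04]), 'joint_torque': array([ 2.56136358e-03, -6.29124355e+01,  8.47223885e-01, -3.72751451e+01,
        1.67828979e-02,  1.05006379e-02, -3.29509476e-06]), 'ee_pos': array([ 0.16650338, -0.60194633,  0.23035799]), 'ee_rot': array([-8.78803625e-04,  9.90909499e-01,  1.34527229e-01, -1.28255850e-04]), 'force': array([-0.65837333,  0.26927446,  0.61825647]), 'wrist_torque': array([ 0.00865039,  0.01847689, -0.0181301 ]), 'gripper_force': 0.0, 'gripper_width': 0.08526324673499928}
```

View pics/top0.png

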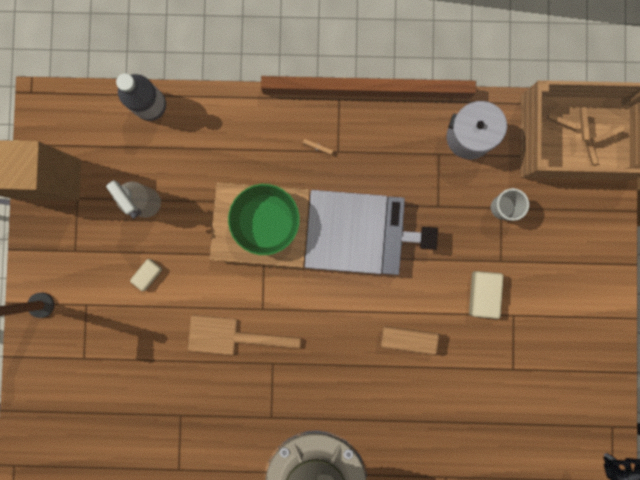

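View pics/scene0.png

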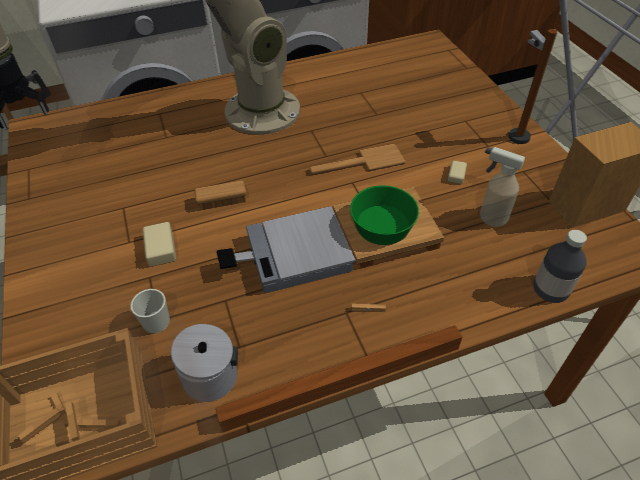

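Top view (up = +x, left = +y): the basin rim is centred near (264,219), the station corners are (217,184), (210,261), (400,274) and (404,198), the pad is at (429,238), and the small soap is at (146,275). The scene view agrees with this.

```bash
cat > h.py <<'E'
import cv2, numpy as np
from station import ctrl
from scipy.spatial.transform import Rotation as R
def bp(name,px,z,p=None):
    p=p or ctrl.camera_params(name); M=cv2.Rodrigues(np.array(p["rvec"]))[0]; t=np.array(p["tvec"])
    px=np.atleast_2d(np.array(px,float)); d=np.c_[px,np.ones(len(px))]@np.linalg.inv(p["intrinsics"]).T@M
    c=-M.T@t; return c+d*((z-c[2])/d[:,2])[:,None]
def blob(mask,near):
    n,l,s,c=cv2.connectedComponentsWithStats(mask.astype(np.uint8))
    ok=[i for i in range(1,n) if s[i,4]>60]
    i=min(ok,key=lambda i:np.hypot(*(c[i]-near)))
    return (l==i),c[i],s[i]
E
python3 - <<'E'
from h import *
np.set_printoptions(precision=4,suppress=True)
im=cv2.imread("pics/top0.png"); hsv=cv2.cvtColor(im,cv2.COLOR_BGR2HSV)
g=(hsv[...,0]>45)&(hsv[...,0]<80)&(hsv[...,1]>120)
m,c,s=blob(g,(264,219)); cn=cv2.findContours(m.astype(np.uint8),0,1)[0][0]
e=cv2.fitEllipse(cv2.convexHull(cn));print("rim",e,bp("top",e[0],.055+.045))
for nm,nr,zz in(("soap",(146,275),.024),("block",(487,295),.038)):
    w=(hsv[...,1]<110)&(hsv[...,2]>150)
    m,c,s=blob(w,nr); r=cv2.minAreaRect(np.argwhere(m)[:,::-1].astype(np.float32)); print(nm,c,s,r)
    print(bp("top",cv2.boxPoints(r),zz),bp("top",r[0],zz))
d=(hsv[...,2]<60)
m,c,s=blob(d,(429,238));print("pad",c,s,bp("top",c,.053))
print("stn",bp("top",[(217,184),(210,261),(400,274),(404,198),(309,191),(305,268)],.045))
print("oth",bp("top",[(140,205),(213,336),(410,341),(319,147),(511,205)],.01))
big=[cv2.resize(im[170:290,195:445],None,fx=3,fy=3,interpolation=2)]
cv2.imwrite("pics/z1.png",big[0])
E
```

```text
rim ((263.45184326171875, 219.1946563720703), (69.33152770996094, 69.93685150146484), 13.221034049987793) [[0.6091 0.1267 0.1   ]]
soap [143.8056 274.5752] [130 259  29  32 499] ((143.82061767578125, 274.6463928222656), (17.073280334472656, 29.469572067260742), 39.47245788574219)
[[0.4634 0.4474 0.024 ]
 [0.5176 0.4056 0.024 ]
 [0.493  0.3738 0.024 ]
 [0.4389 0.4156 0.024 ]] [[0.4782 0.4106 0.024 ]]
block [486.6912 294.1767] [ 472  271   31   47 1279] ((486.6243591308594, 294.2589111328125), (28.7838077545166, 45.170631408691406), 4.085616588592529)
[[ 0.4028 -0.3493  0.038 ]
 [ 0.5063 -0.3554  0.038 ]
 [ 0.5032 -0.4214  0.038 ]
 [ 0.3997 -0.4151  0.038 ]] [[ 0.4529 -0.3853  0.038 ]]
pad [428.9581 237.8323] [420 227  18  23 334] [[ 0.5789 -0.248   0.053 ]]
stn [[ 0.6922  0.2423  0.045 ]
 [ 0.5138  0.2528  0.045 ]
 [ 0.4947 -0.1845  0.045 ]
 [ 0.6699 -0.1905  0.045 ]
 [ 0.681   0.029   0.045 ]
 [ 0.5031  0.0338  0.045 ]]
oth [[ 0.6425  0.4303  0.01  ]
 [ 0.3381  0.2468  0.01  ]
 [ 0.3381 -0.2154  0.01  ]
 [ 0.791   0.0089  0.01  ]
 [ 0.6633 -0.4483  0.01  ]]
```

View pics/z1.png

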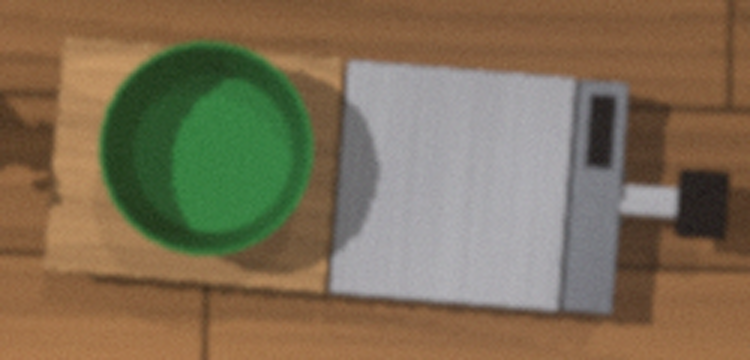

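The zoom shows the pan corners at about (346,60), (330,293), (560,310) and (576,78), with the pad at (703,205). That puts the pan centre at about (0.588,-0.059) and the basin at (0.609,0.127). I'll tow the basin with open fingers inside it, pushing on its leading inner wall.

Emit:
{"op": "jog_arm", "data": {"moves": "0 0 -2 0 0 0.13 1;0 0 -2 0 0 0.13 1;0 0 -2 0 0 0.12 1;1.8 -3.87 0 0 0 0 1;1.8 -3.87 0 0 0 0 1;1.8 -3.87 0 0 0 0 1;1.8 -3.87 0 0 0 0 1;1.8 -3.87 0 0 0 0 1;1.8 -3.87 0 0 0 0 1;1.8 -3.87 0 0 0 0 1;1.8 -3.87 0 0 0 0 1;1.8 -3.87 0 0 0 0 1;1.8 -3.87 0 0 0 0 1;1.8 -3.87 0 0 0 0 1;1.8 -3.87 0 0 0 0 1;1.8 -3.87 0 0 0 0 1;1.8 -3.87 0 0 0 0 1;1.8 -3.87 0 0 0 0 1"}}

```text
t: 1.9
ee_pos: [0.4992, -0.0535, 0.2912]
ee_rot: [0.0, 0.998, -0.055, -0.0]
force: [-0.5, -0.1, 0.1]
gripper_width: 0.0856
gripper_force: 0.0
```

Emit:
{"op": "jog_arm", "data": {"moves": "1.8 -3.83 0 0 0 0 1;1.8 -3.83 0 0 0 0 1;1.8 -3.83 0 0 0 0 1;1.8 -3.83 0 0 0 0 1;1.8 -3.83 0 0 0 0 1;0 0 3 0 0 0 1;0 0 3 0 0 0 1;0 0 3 0 0 0 1;0 0 3 0 0 0 1;0 0 0 0 0 0 1;0 0 0 0 0 0 1"}}

```text
t: 3.0
ee_pos: [0.6091, 0.1253, 0.1715]
ee_rot: [0.0, 0.998, -0.055, -0.001]
force: [0.2, -0.2, 0.4]
gripper_width: 0.0856
gripper_force: 0.0
```

Run:
```python
from h import *
p=ctrl.camera_params("wrist"); im=ctrl.snapshot("wrist")[:,:,::-1].copy(); cv2.imwrite("pics/w1.png",im)
print(ctrl.state()["ee_pos"])
hsv=cv2.cvtColor(im,cv2.COLOR_BGR2HSV);g=(hsv[...,0]>45)&(hsv[...,0]<80)&(hsv[...,1]>100)
m=g.astype(np.uint8);pt=cv2.findNonZero(m);e=cv2.fitEllipse(cv2.convexHull(pt));print(e,bp("wrist",e[0],.1,p),cv2.boundingRect(pt))
# project estimated rim
a=np.linspace(0,6.28,60);P=np.c_[.609+.08*np.cos(a),.127+.08*np.sin(a),.1+0*a]
q=cv2.projectPoints(P,p["rvec"],p["tvec"],p["intrinsics"],None)[0][:,0]
for u in q: cv2.circle(im,tuple(int(v) for v in u),2,(0,0,255),-1)
cv2.imwrite("pics/w1.png",im)
```

```text
[0.60987524 0.12561071 0.17280056]
((327.1361389160156, 336.3690490722656), (426.3544006347656, 699.9951782226562), 88.25572204589844) [[0.55208947 0.13117953 0.1       ]] (0, 112, 639, 366)
```

View pics/w1.png

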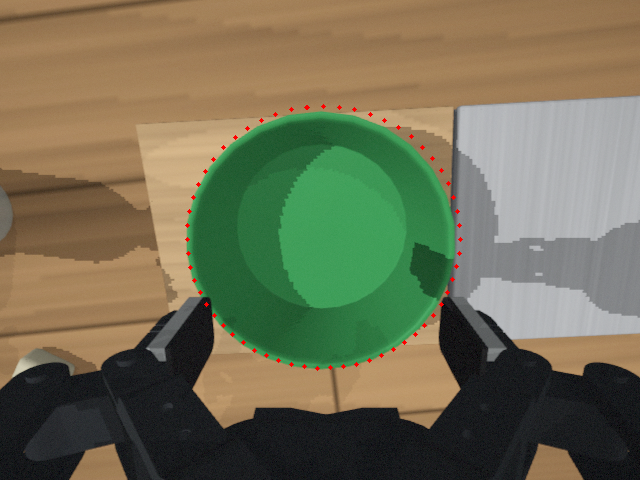

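The wrist view shows the rim (189–455, 110–368) within about 3 mm of my red prediction. I'll descend.

Emit:
{"op": "jog_arm", "data": {"moves": "-0.2 0 2 0 0 0 1;0 0 2 0 0 0 1;0 0 2 0 0 0 1;0 0 1.5 0 0 0 1;0 0 1.5 0 0 0 1;0 0 1.5 0 0 0 1;0 0 1.5 0 0 0 1;0 0 0 0 0 0 1;0 0 0 0 0 0 1"}}

```text
t: 3.95
ee_pos: [0.6073, 0.1257, 0.0512]
ee_rot: [-0.0, 0.998, -0.055, -0.0]
force: [0.8, -0.5, 0.4]
gripper_width: 0.0853
gripper_force: 0.0
```

Emit:
{"op": "jog_arm", "data": {"moves": "0 0.3 0 0 0 0 1;0 0.3 0 0 0 0 1;0 0.3 0 0 0 0 1;0 0.6 0 0 0 0 1;0 1 0 0 0 0 1;0 1 0 0 0 0 1;0 1 0 0 0 0 1;0 1 0 0 0 0 1;0 1 0 0 0 0 1;0 1 0 0 0 0 1;0 1 0 0 0 0 1;0 1 0 0 0 0 1;0 1 0 0 0 0 1;0 1 0 0 0 0 1;0 1 0 0 0 0 1;0 1 0 0 0 0 1;0 1 0 0 0 0 1;0 0.5 0 0 0 0 1"}}

```text
t: 5.75
ee_pos: [0.5907, -0.0251, 0.0512]
ee_rot: [0.0, 0.998, -0.056, -0.0]
force: [1.1, 2.3, 3.2]
gripper_width: 0.0855
gripper_force: 1.7
```

Emit:
{"op": "jog_arm", "data": {"moves": "0 0.7 0 0 0 0 1;0 0.7 0 0 0 0 1;0 0.7 0 0 0 0 1;0 0.6 0 0 0 0 1;0 0.5 0 0 0 0 1;0 0.4 0 0 0 0 1;0 0.3 0 0 0 0 1;0 0.2 0 0 0 0 1;0 0 0 0 0 0 1;0 0 0 0 0 0 1"}}

```text
t: 6.75
ee_pos: [0.5864, -0.064, 0.0514]
ee_rot: [-0.0, 0.998, -0.055, 0.0]
force: [-0.4, 3.2, 3.5]
gripper_width: 0.0854
gripper_force: 1.8
```

Run:
```python
from h import *
im=ctrl.snapshot("top")[:,:,::-1].copy();im2=ctrl.snapshot("scene")[:,:,::-1].copy()
print(ctrl.state()["ee_pos"],ctrl.state()["force"])
cv2.imwrite("pics/c2.png",np.hstack([cv2.resize(im[150:310,200:460],(400,246)),cv2.resize(im2[160:300,210:450],(400,246))]))
```

```text
[ 0.58636657 -0.06392308  0.05140193] [0.32331353 2.01855702 3.78578616]
```

View pics/c2.png

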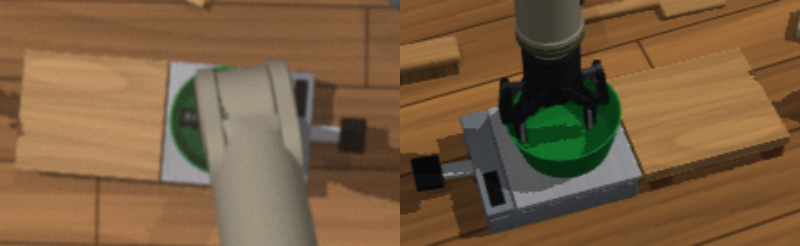

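The basin now stands on the pan with the fingers inside it. I'll back off the wall, rise and check from above.

Emit:
{"op": "jog_arm", "data": {"moves": "0 -0.3 0 0 0 0 1;0 -0.2 0 0 0 0 1;0 0 -1 0 0 0 1;0 0 -2 0 0 0 1;0 0 -3 0 0 0 1;0 0 -3 0 0 0 1;0 0 -3 0 0 0 1;0 0 -3 0 0 0 1;0 0 0 0 0 0 1;0 0 0 0 0 0 1"}}

```text
t: 7.85
ee_pos: [0.5871, -0.0596, 0.2023]
ee_rot: [0.0, 0.998, -0.055, 0.001]
force: [-0.4, 0.8, -0.3]
gripper_width: 0.0851
gripper_force: 0.0
```

Run:
```python
from h import *
p=ctrl.camera_params("wrist"); im=ctrl.snapshot("wrist")[:,:,::-1].copy()
print(ctrl.state()["ee_pos"])
for cx,cy,r,z,col in((.588,-.059,.08,.1,(0,0,255)),):
    a=np.linspace(0,6.28,60);P=np.c_[cx+r*np.cos(a),cy+r*np.sin(a),z+0*a]
    for u in cv2.projectPoints(P,p["rvec"],p["tvec"],p["intrinsics"],None)[0][:,0]: cv2.circle(im,tuple(int(v) for v in u),2,col,-1)
c,s=np.cos(-.0475),np.sin(-.0475)
for X,Y in((-.09,-.088),(.09,-.088),(.09,.088),(-.09,.088)):
    P=np.array([[.588+c*X-s*Y,-.059+s*X+c*Y,.045]]);u=cv2.projectPoints(P,p["rvec"],p["tvec"],p["intrinsics"],None)[0][0,0];cv2.circle(im,tuple(int(v) for v in u),5,(255,0,0),-1)
cv2.imwrite("pics/w2.png",im)
```

```text
[ 0.58652072 -0.0596094   0.2010886 ]
```

View pics/w2.png

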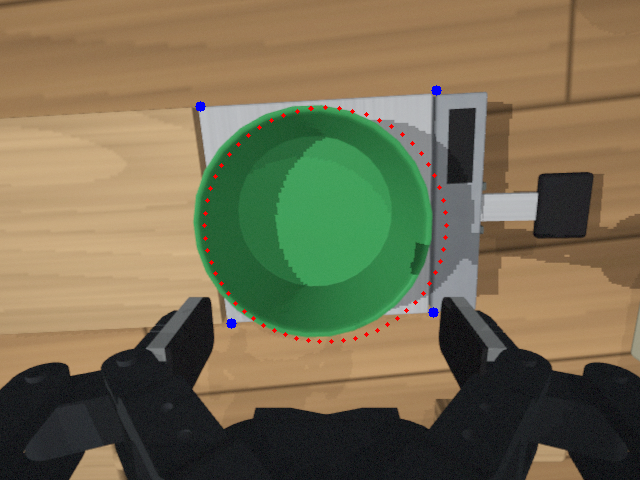

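The pan corners (blue) match. The basin sits about 8 mm towards +y of the pan's centre, well inside 30 mm. Next is the tare lever, with fingers shut.

Emit:
{"op": "jog_arm", "data": {"moves": "0.21 3.13 0 0 0 0 0;0.21 3.13 0 0 0 0 0;0.21 3.13 0 0 0 0 0;0.21 3.13 0 0 0 0 0;0.21 3.13 0 0 0 0 0;0.21 3.13 0 0 0 0 0;0 0 3 0 0 0 0;0 0 3 0 0 0 0;0 0 3 0 0 0 0;0 0 2 0 0 0 0;0 0 1.5 0 0 0 0;0 0 0 0 0 0 0;0 0 0 0 0 0 0;0 0 0 0 0 0 0"}}

```text
t: 9.3
ee_pos: [0.5796, -0.2475, 0.0777]
ee_rot: [0.0, 0.998, -0.055, 0.001]
force: [0.2, -0.1, 0.5]
gripper_width: -0.0003
gripper_force: 0.0
```

Descend gently onto the pad and press.

Emit:
{"op": "jog_arm", "data": {"moves": "0 0 0.8 0 0 0 0;0 0 0.7 0 0 0 0;0 0 0.4 0 0 0 0;0 0 0.3 0 0 0 0;0 0 0.3 0 0 0 0;0 0 0.3 0 0 0 0;0 0 0.3 0 0 0 0;0 0 0.3 0 0 0 0;0 0 0.3 0 0 0 0;0 0 0.3 0 0 0 0;0 0 0.3 0 0 0 0;0 0 0.2 0 0 0 0;0 0 0 0 0 0 0"}}

```text
t: 10.6
ee_pos: [0.5791, -0.2482, 0.0316]
ee_rot: [0.0, 0.998, -0.055, 0.0]
force: [-1.2, -4.6, 6.5]
gripper_width: 0.0001
gripper_force: 3.4
```

Emit:
{"op": "jog_arm", "data": {"moves": "0 0 0.1 0 0 0 0;0 0 0.1 0 0 0 0;0 0 0 0 0 0 0"}}

```text
t: 10.9
ee_pos: [0.5791, -0.2481, 0.0304]
ee_rot: [0.001, 0.998, -0.055, 0.001]
force: [-3.2, -1.8, 10.4]
gripper_width: 0.0
gripper_force: 5.5
```

Emit:
{"op": "jog_arm", "data": {"moves": "0 0 0.1 0 0 0 0;0 0 0 0 0 0 0;0 0 0 0 0 0 0;0 0 0 0 0 0 0;0 0 0 0 0 0 0;0 0 0 0 0 0 0;0 0 0 0 0 0 0;0 0 0 0 0 0 0;0 0 0 0 0 0 0;0 0 0 0 0 0 0;0 0 0 0 0 0 0;0 0 0 0 0 0 0;0 0 0 0 0 0 0;0 0 0 0 0 0 0"}}

```text
t: 12.3
ee_pos: [0.5792, -0.2481, 0.0301]
ee_rot: [0.001, 0.998, -0.055, 0.001]
force: [-5.2, -1.5, 16.4]
gripper_width: -0.0001
gripper_force: 8.1
```

Emit:
{"op": "jog_arm", "data": {"moves": "0 0 -0.15 0 0 0 0;0 0 -0.15 0 0 0 0;0 0 -0.15 0 0 0 0;0 0 -0.15 0 0 0 0;0 0 -0.15 0 0 0 0;0 0 -0.15 0 0 0 0;0 0 -0.15 0 0 0 0;0 0 -0.15 0 0 0 0;0 0 -0.15 0 0 0 0;0 0 -0.15 0 0 0 0;0 0 -0.15 0 0 0 0;0 0 -0.15 0 0 0 0;0 0 -0.15 0 0 0 0;0 0 -0.15 0 0 0 0;0 0 -0.15 0 0 0 0;0 0 -0.15 0 0 0 0;0 0 -0.15 0 0 0 0;0 0 -0.15 0 0 0 0;0 0 -0.15 0 0 0 0;0 0 0 0 0 0 0"}}

```text
t: 14.3
ee_pos: [0.5785, -0.2477, 0.0568]
ee_rot: [0.0, 0.998, -0.055, -0.0]
force: [-0.4, -0.0, -0.2]
gripper_width: -0.0001
gripper_force: 0.0
```

Force is back to zero, so the lever is up. Now to the soap at (0.478,0.411), tool yaw about -0.657.

Emit:
{"op": "jog_arm", "data": {"moves": "0 0 -0.5 0 0 0 0;0 0 -2 0 0 0 0;0 0 -4 0 0 0.137 0.5;0 0 -4 0 0 0.137 1;0 0 -4 0 0 0.137 1;0 0 -4 0 0 0.136 1"}}

```text
t: 14.9
ee_pos: [0.5784, -0.2472, 0.2439]
ee_rot: [-0.0, 0.946, -0.325, 0.0]
force: [0.9, 0.0, -0.0]
gripper_width: 0.0582
gripper_force: 0.0
```

Emit:
{"op": "jog_arm", "data": {"moves": "-2.84 -2.71 0 0 0 0 1;-2.84 -2.71 0 0 0 0 1;-2.84 -2.71 0 0 0 0 1;-2.84 -2.71 0 0 0 0 1;-2.84 -2.71 0 0 0 0 1;-2.84 -2.71 0 0 0 0 1;-2.84 -2.71 0 0 0 0 1;-2.84 -2.71 0 0 0 0 1;-2.84 -2.71 0 0 0 0 1;-2.84 -2.71 0 0 0 0 1;-2.84 -2.71 0 0 0 0 1;-2.84 -2.71 0 0 0 0 1;-2.84 -2.71 0 0 0 0 1;-2.84 -2.71 0 0 0 0 1;-2.84 -2.71 0 0 0 0 1;-2.84 -2.71 0 0 0 0 1;-2.84 -2.71 0 0 0 0 1;0 0 0 0 0 0 1;0 0 0 0 0 0 1"}}

```text
t: 16.8
ee_pos: [0.4803, 0.3916, 0.2402]
ee_rot: [0.001, 0.947, -0.321, -0.002]
force: [0.7, -0.6, 0.4]
gripper_width: 0.0855
gripper_force: 0.0
```

Run:
```python
from h import *
np.set_printoptions(precision=4,suppress=True)
p=ctrl.camera_params("wrist"); im=ctrl.snapshot("wrist")[:,:,::-1].copy();s=ctrl.state()
print(s["ee_pos"],s["ee_rot"],s["qpos"])
hsv=cv2.cvtColor(im,cv2.COLOR_BGR2HSV)
nr=cv2.projectPoints(np.array([[.478,.411,.024]]),p["rvec"],p["tvec"],p["intrinsics"],None)[0][0,0]
m,c,st=blob((hsv[...,1]<90)&(hsv[...,2]>160),nr);r=cv2.minAreaRect(np.argwhere(m)[:,::-1].astype(np.float32));b=cv2.boxPoints(r)
print(nr,c,st,r);print(bp("wrist",b,.024,p),bp("wrist",r[0],.024,p))
cv2.polylines(im,[b.astype(np.int32)],True,(0,0,255),1);cv2.imwrite("pics/w3.png",im)
t=ctrl.snapshot("top")[:,:,::-1];h=cv2.cvtColor(np.ascontiguousarray(t),cv2.COLOR_BGR2HSV)
g=(h[...,0]>45)&(h[...,0]<80)&(h[...,1]>120);m,c,_=blob(g,(340,225));cn=cv2.findContours(m.astype(np.uint8),0,1)[0][0]
e=cv2.fitEllipse(cv2.convexHull(cn));print("rim",e,bp("top",e[0],.1))
m,c,_=blob(h[...,2]<60,(429,238));print("pad",c)
```

```text
[0.4814 0.39   0.2403] [ 0.0012  0.9465 -0.3226 -0.0017] [-0.5913  0.3802 -0.1931  1.3591  0.0703  1.4129 -3.01  ]
[310.5688 217.3579] [310.7299 217.2883] [ 289  184   44   68 2806] ((310.4913635253906, 217.49166870117188), (67.63435363769531, 42.01091384887695), 89.02897644042969)
[[0.5157 0.4073 0.024 ]
 [0.4921 0.3756 0.024 ]
 [0.4383 0.4151 0.024 ]
 [0.463  0.4485 0.024 ]] [[0.4779 0.4111 0.024 ]]
rim ((347.0248107910156, 228.49697875976562), (63.89004898071289, 68.43756866455078), 3.8684282302856445) [[ 0.5929 -0.0585  0.1   ]]
pad [428.9421 237.8994]
```

View pics/w3.png

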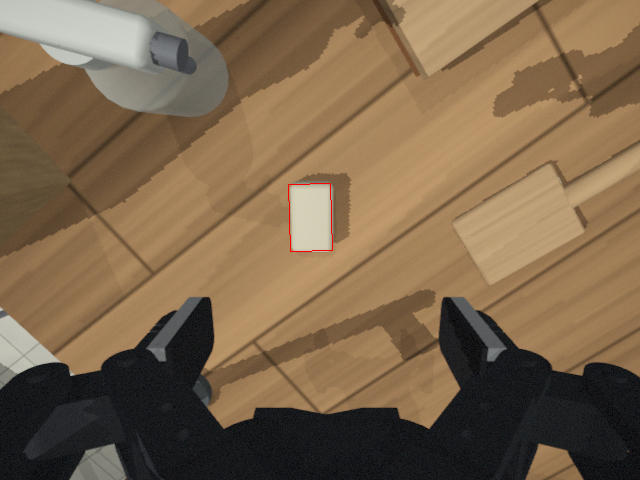

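The soap is clear at (310,217), which gives centre (0.478,0.411) and agrees with the top camera. Joint 7 is on its limit, so I'll use the half-turned grasp.

Emit:
{"op": "jog_arm", "data": {"moves": "0 0 0 0 0 -0.14 1;0 0 0 0 0 -0.14 1;0 0 0 0 0 -0.14 1;0 0 0 0 0 -0.14 1;0 0 0 0 0 -0.14 1;0 0 0 0 0 -0.14 1;0 0 0 0 0 -0.14 1;0 0 0 0 0 -0.14 1;0 0 0 0 0 -0.14 1;0 0 0 0 0 -0.14 1;0 0 0 0 0 -0.14 1;0 0 0 0 0 -0.14 1;0 0 0 0 0 -0.14 1;0 0 0 0 0 -0.14 1;0 0 0 0 0 -0.14 1;0 0 0 0 0 -0.14 1;0 0 0 0 0 -0.14 1;0 0 0 0 0 -0.14 1;0 0 0 0 0 -0.14 1;0 0 0 0 0 -0.14 1"}}

```text
t: 18.9
ee_pos: [0.4835, 0.3872, 0.2407]
ee_rot: [-0.002, 0.479, 0.878, -0.001]
force: [-0.1, 0.1, 0.7]
gripper_width: 0.0853
gripper_force: 0.0
```

```bash
cat >> h.py <<'E'
def goal(x,y,z,psi):
    s=ctrl.state();q=np.array(s["ee_rot"]);C=R.from_quat(q[[1,2,3,0]])
    G=R.from_euler("z",psi)*R.from_euler("x",np.pi)
    print("t",s["t"],"ee",s["ee_pos"].round(4),"q7",s["qpos"][6].round(2),"force",s["force"].round(1))
    rv=(C.inv()*G).as_rotvec();d=np.array([x,y,z])-s["ee_pos"]
    print("rot",rv.round(3),"shift cm before rot",(C.inv().apply(d)*100).round(2),"after rot",(G.inv().apply(d)*100).round(2))
E
python3 -c "
from h import *
goal(.478,.411,.1,2.508-.02)"
```

```text
t 18.9 ee [0.4835 0.3872 0.2407] q7 -0.34 force [-0.1  0.1  0.7]
rot [-0.003 -0.002 -0.345] shift cm before rot [ 2.28  0.87 14.07] after rot [ 1.89  1.55 14.07]
```

Emit:
{"op": "jog_arm", "data": {"moves": "0 0 0 0 0 -0.115 1;0 0 0 0 0 -0.115 1;0 0 0 -0.003 -0.002 -0.115 1;0.63 0.52 1 0 0 0 1;0.63 0.52 3 0 0 0 1;0.63 0.52 4 0 0 0 1;0 0 4 0 0 0 1;0 0 2 0 0 0 1;0 0 0 0 0 0 1;0 0 0 0 0 0 1"}}

```text
t: 19.9
ee_pos: [0.4767, 0.4132, 0.1006]
ee_rot: [-0.001, 0.323, 0.946, 0.0]
force: [-0.4, -0.0, 0.6]
gripper_width: 0.0855
gripper_force: 0.0
```

```bash
python3 -c "
from h import *
goal(.478,.411,.004,2.49)"
```

```text
t 19.9 ee [0.4767 0.4132 0.1006] q7 -0.11 force [-0.4 -0.   0.6]
rot [-0.    -0.001 -0.007] shift cm before rot [-0.25 -0.1   9.66] after rot [-0.24 -0.1   9.66]
```

Emit:
{"op": "jog_arm", "data": {"moves": "-0.25 -0.1 2 0 0 0 1;0 0 3 0 0 0 1;0 0 2 0 0 0 1;0 0 1.5 0 0 0 1;0 0 1 0 0 0 1;0 0 0.4 0 0 0 1;0 0 0 0 0 0 1;0 0 0 0 0 0 0.3;0 0 0 0 0 0 0.3;0 0 0 0 0 0 0.3;0 0 0 0 0 0 0.3;0 0 0 0 0 0 0.3;0 0 0 0 0 0 0.3", "force": 30}}

```text
t: 21.2
ee_pos: [0.4779, 0.4117, 0.002]
ee_rot: [-0.0, 0.322, 0.947, 0.001]
force: [-0.8, -0.6, 5.8]
gripper_width: 0.0416
gripper_force: 32.2
```

Emit:
{"op": "jog_arm", "data": {"moves": "0 0 -0.5 0 0 0 0.3;0 0 -2 0 0 0 0.3;0 0 -4 0 0 0 0.3;0 0 -4 0 0 0 0.3;0 0 -4 0 0 0 0.3;0 0 -4 0 0 0 0.3;0 0 -2 0 0 0 0.3;0 0 0 0 0 0 0.3"}}

```text
t: 22.0
ee_pos: [0.4784, 0.4127, 0.2103]
ee_rot: [0.001, 0.322, 0.947, 0.003]
force: [0.4, 0.5, -0.3]
gripper_width: 0.0416
gripper_force: 31.5
```

```bash
python3 -c "
from h import *
goal(.59,-.052,.21,2.49);print(ctrl.state()['gripper_width'],ctrl.state()['gripper_force'])"
```

```text
t 22.0 ee [0.4784 0.4127 0.2103] q7 -0.06 force [ 0.4  0.5 -0.3]
rot [ 0.006  0.    -0.003] shift cm before rot [-37.14 -30.06  -0.13] after rot [-3.705e+01 -3.018e+01  3.000e-02]
0.0415528100469266 31.522523760795593
```

Emit:
{"op": "jog_arm", "data": {"moves": "-1.1 -0.9 0 0 0 0 0.3;-2 -1.6 0 0 0 0 0.3;-2 -1.6 0 0 0 0 0.3;-2 -1.6 0 0 0 0 0.3;-2 -1.6 0 0 0 0 0.3;-2 -1.6 0 0 0 0 0.3;-2 -1.6 0 0 0 0 0.3;-2 -1.6 0 0 0 0 0.3;-2 -1.6 0 0 0 0 0.3;-2 -1.6 0 0 0 0 0.3;-2 -1.6 0 0 0 0 0.3;-2 -1.6 0 0 0 0 0.3;-2 -1.6 0 0 0 0 0.3;-2 -1.6 0 0 0 0 0.3;-2 -1.6 0 0 0 0 0.3;-2 -1.7 0 0 0 0 0.3;-2 -1.7 0 0 0 0 0.3;-2 -1.7 0 0 0 0 0.3;-2 -1.7 0 0 0 0 0.3;0 0 0 0 0 0 0.3"}}

```text
t: 24.0
ee_pos: [0.5874, -0.0603, 0.2033]
ee_rot: [-0.002, 0.325, 0.946, -0.002]
force: [-0.5, -0.4, -2.6]
gripper_width: 0.0413
gripper_force: 31.5
```

Run:
```python
from h import *
p=ctrl.camera_params("wrist"); im=ctrl.snapshot("wrist")[:,:,::-1].copy()
goal(.59,-.052,.1,2.49)
a=np.linspace(0,6.28,60);P=np.c_[.59+.08*np.cos(a),-.052+.08*np.sin(a),.1+0*a]
for u in cv2.projectPoints(P,p["rvec"],p["tvec"],p["intrinsics"],None)[0][:,0]: cv2.circle(im,tuple(int(v) for v in u),2,(0,0,255),-1)
cv2.imwrite("pics/w4.png",im)
```

```text
t 24.05 ee [ 0.5872 -0.0573  0.2036] q7 0.8 force [-0.5  0.1 -1. ]
rot [-0.003 -0.004 -0.009] shift cm before rot [ 0.07  0.62 10.36] after rot [ 0.1   0.59 10.36]
```

View pics/w4.png

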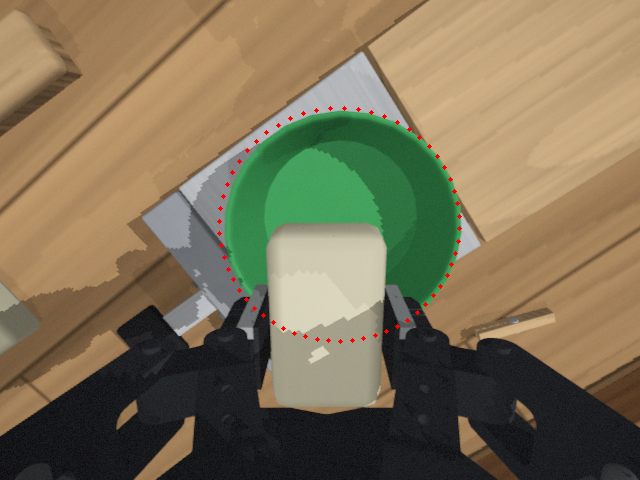

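The basin matches the prediction at (0.590,-0.052) and the soap is held level. I'll descend into it.

Emit:
{"op": "jog_arm", "data": {"moves": "0.1 0.3 0 0 0 0 0.3;0 0.2 1 0 0 0 0.3;0 0 2 0 0 0 0.3;0 0 3 0 0 0 0.3;0 0 3 0 0 0 0.3;0 0 2 0 0 0 0.3;0 0 1.5 0 0 0 0.3;0 0 1 0 0 0 0.3;0 0 0.5 0 0 0 0.3;0 0 0 0 0 0 0.3;0 0 0 0 0 0 0.3"}}

```text
t: 25.15
ee_pos: [0.5914, -0.0487, 0.0669]
ee_rot: [0.0, 0.322, 0.947, 0.0]
force: [0.0, -0.5, -0.1]
gripper_width: 0.0415
gripper_force: 31.5
```

```bash
python3 -c "
from h import *
goal(.59,-.052,.052,2.49);print(ctrl.state()['gripper_width'])"
```

```text
t 25.15 ee [ 0.5914 -0.0487  0.0669] q7 0.74 force [ 0.  -0.5 -0.1]
rot [ 0.001  0.    -0.003] shift cm before rot [-0.09 -0.35  1.49] after rot [-0.09 -0.35  1.49]
0.04147562798524837
```

Emit:
{"op": "jog_arm", "data": {"moves": "-0.1 -0.3 0.4 0 0 0 0.3;0 0 0.4 0 0 0 0.3;0 0 0.3 0 0 0 0.3;0 0 0.2 0 0 0 0.3;0 0 0 0 0 0 0.3;0 0 0 0 0 0 0.3"}}

```text
t: 25.75
ee_pos: [0.5898, -0.0516, 0.053]
ee_rot: [-0.0, 0.322, 0.947, 0.0]
force: [0.6, -0.2, -0.7]
gripper_width: 0.0412
gripper_force: 31.5
```

Emit:
{"op": "jog_arm", "data": {"moves": "0 0 0.1 0 0 0 0.3;0 0 0.1 0 0 0 0.3;0 0 0 0 0 0 0.3"}}

```text
t: 26.05
ee_pos: [0.5898, -0.0517, 0.0511]
ee_rot: [-0.0, 0.322, 0.947, 0.0]
force: [-0.3, -0.1, -1.2]
gripper_width: 0.0418
gripper_force: 31.5
```

Emit:
{"op": "jog_arm", "data": {"moves": "0 0 0.1 0 0 0 0.3;0 0 0.1 0 0 0 0.3;0 0 0 0 0 0 0.3"}}

```text
t: 26.35
ee_pos: [0.5899, -0.0517, 0.0509]
ee_rot: [-0.0, 0.322, 0.947, -0.0]
force: [-7.6, -0.1, 16.2]
gripper_width: 0.0417
gripper_force: 33.5
```

Contact on the floor. I'll ease up slightly, release and rise.

Emit:
{"op": "jog_arm", "data": {"moves": "0 0 -0.15 0 0 0 0.3;0 0 0 0 0 0 0.55;0 0 0 0 0 0 0.75;0 0 0 0 0 0 0.75;0 0 0 0 0 0 0.75;0 0 -1 0 0 0 0.75;0 0 -2 0 0 0 0.75;0 0 -3 0 0 0 0.75;0 0 -4 0 0 0 0.75;0 0 -4 0 0 0 0.75;0 0 -3 0 0 0 0.75;0 0 0 0 0 0 0.75;0 0 0 0 0 0 0.75"}}

```text
t: 27.65
ee_pos: [0.5902, -0.0517, 0.2217]
ee_rot: [0.001, 0.322, 0.947, 0.0]
force: [0.2, -0.7, -0.6]
gripper_width: 0.064
gripper_force: 0.0
```

Run:
```python
from h import *
p=ctrl.camera_params("wrist"); im=ctrl.snapshot("wrist")[:,:,::-1].copy()
goal(.59,-.052,.1,2.49)
for cx,cy,r,z,col in((.588,-.059,.08,.1,(0,0,255)),(.59,-.052,.064,.045,(255,0,0))):
    a=np.linspace(0,6.28,60);P=np.c_[cx+r*np.cos(a),cy+r*np.sin(a),z+0*a]
    for u in cv2.projectPoints(P,p["rvec"],p["tvec"],p["intrinsics"],None)[0][:,0]: cv2.circle(im,tuple(int(v) for v in u),2,col,-1)
cv2.imwrite("pics/w5.png",im)
```

```text
t 27.7 ee [ 0.5896 -0.0519  0.2203] q7 0.8 force [ 0.2 -0.2 -0.2]
rot [-0.001 -0.001 -0.003] shift cm before rot [-0.05  0.02 12.03] after rot [-0.04  0.02 12.03]
```

View pics/w5.png

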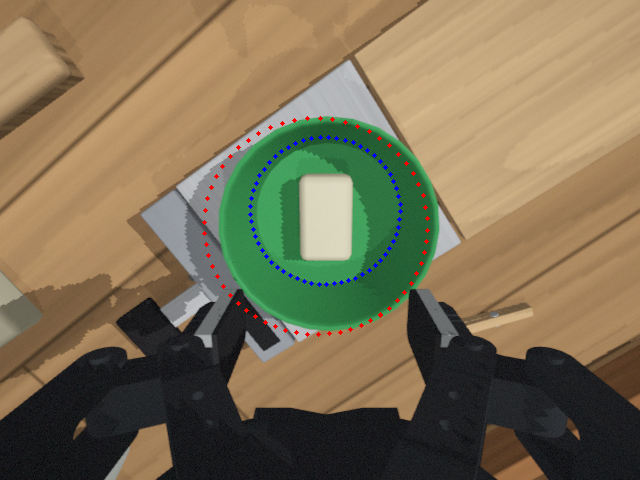

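The soap lies flat and centred in the basin at (326,217), and the basin is about 8–10 mm from the pan's centre. The lever is up and the arm is clear, so I'm handing in.

```bash
python3 -c "
from station import ctrl
print(ctrl.job_done())"
```

```text
the job is handed in; nothing more can be done
None
```

The job is handed in, with no verdict returned: the basin was slid to about 8–10 mm from the pan's centre, the tare lever was held down for over a second and eased back up, and the smaller soap was set down inside the basin, finishing at about 28 s of the 72 s allowed.

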